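# Spring-punch a screw position through a faceplate

### The job

Take the automatic centre punch out of the tool rack, put its tip through the one empty screw hole of the faceplate on the wooden blank, and press it straight down until its spring trips with a snap, then stop at once: never ram it onto the work or press on after the snap. Snap it nowhere else, then put it back upright in a free hole of the rack, down to its collar, let go, and leave everything else where it is.

Things in the scene. Friction and masses are not known exactly. Their poses are not given: they have to be found in the camera images.
- punch: Automatic centre punch: all steel, round, in the rack, the only tool there without a wooden handle, 0.3 kg. Origin on its axis at the barrel's lower end; z runs up the axis. Barrel 14 mm diameter from 0 to 35 mm, collar 24 mm diameter from 35 to 40 mm (rests on the rack's board), dark ringed grip 20 mm diameter from 40 to 105 mm, cap 16 mm diameter to 118 mm.
- punch_nose (a point): Lower end of the punch's barrel, on the axis (same point and axes as punch). Below it stands the sprung tip, a pin of 7 mm diameter with a pointed end; by the punch's own setting it stands out between 15 and 31 mm, different every time and not measured.
- hammer (a joint): The hammer inside the punch, in m: 0 cocked, creeping to about 1.5 mm under load, then springing at once to 4.6 mm: snapped. Pushing the tip in takes 2 N at first, climbing some 2 N per mm; at about 13 N (after 5 to 6 mm) it snaps and the force drops by about a third. Some 3 mm farther is a hard stop; pressing on there soon gives over 20 N, too much. Lifted off, hammer and tip spring back out.
- blank: Round wooden turning blank, 220 mm diameter, 40 mm thick, fixed to the bench. Origin at the centre of its underside.
- faceplate: Steel faceplate screwed on the top of the blank: 5 mm thick, four arms reaching 54 mm from the centre, 36 mm diameter hub at its centre 29 mm high. Three arms carry dark steel screws (domed heads 18 mm wide, 5 mm high), the fourth (along its +x) has the empty hole. Origin at the centre of its underside; z up.
- hole (a point): Centre of the mouth of the empty screw hole, level with the upper face of the faceplate: 10 mm diameter, straight through, bare wood 5 mm below the mouth, 40 mm from the hub's axis.
- rack: Wooden tool rack fixed to the bench: a level board 76 mm (its x) by 270 mm (its y), 20 mm thick, upper face 95 mm above the bench, on two end legs, with a row along y of four through holes of 18 mm diameter, 64 mm apart. Three hold tools at the start, one is empty. Origin at the centre of its underside on the bench.
- rack_hole0 (a point): Centre of rack hole 0 at the board's upper face, at y = -96 mm of the rack.
- rack_hole1 (a point): Centre of rack hole 1 at the board's upper face, at y = -32 mm of the rack.
- rack_hole2 (a point): Centre of rack hole 2 at the board's upper face, at y = 32 mm of the rack.
- rack_hole3 (a point): Centre of rack hole 3 at the board's upper face, at y = 96 mm of the rack.
- awl: Bystander: scratch awl in the rack, bulb-shaped wooden handle 32 mm thick, top 66 mm above the board. Origin on its axis at the board's upper face.
- gouge: Bystander: small gouge in the rack, dark wooden handle 28 mm thick, top 80 mm above the board. Origin on its axis at the board's upper face.
- pencil: Bystander: flat carpenter's pencil, 12 x 90 x 8 mm, lying on the rim of the blank.
- sanding_block: Bystander: cork sanding block 60 x 100 x 35 mm.
- oil_jar: Bystander: jar 60 mm diameter, 85 mm high.
- bowl: Bystander: small turned wooden dish, 110 mm diameter, 45 mm high.
Things that resemble listed ones, but are neither listed nor needed, are in the scene too. What is shaped like the punch but green or pink is not meant.

How it is judged:
By the outcome, as a careful person would: the job done as asked, in the order asked, and still so for the second after the job is handed in, with the robot touching nothing.
It also fails if it takes over 72 s, if anything falls off the work surface, if the arm or the gripper's body presses on something with over 40 N, if the wrist force passes 120 N, or if a joint passes its speed limit or range.

### The arm

A 6-joint arm with a two-finger parallel gripper is mounted at the origin on the work surface. World frame = base frame: x ahead of the robot, y to its left, z up, the work surface at z = 0. Lengths are in m, angles in rad, forces in N, time in s.
With the tool pointing down it reaches from about 0.3 to 0.875 m from the base axis. Payload 6.4 kg.
Tool frame: the origin (TCP) lies midway between the tips of the shut fingers; the grasp point (between the pads) lies manip.pinch_z behind it (manip.pinch_z is the distance from the TCP to the grasp point, in m); z points along the fingers, y is the line along which they close (so a half turn about z gives the same grasp; the last joint's range is limited). The gripper opens to 85 mm and grips with 20 to 120 N. Pads are 22 mm wide; open, the fingers measure 114 mm over their backs; the gripper's body (76 mm by 85 mm) begins 54 mm behind the grasp point. The pads swing forward as they close: fully open they stand 13 mm farther back than shut.
Start: joints at [-1.415, 0.181, 1.607, -0, 1.354, -0.206], TCP at [0.204, -0.538, 0.231] pointing down, gripper open.
Joint ranges: [-2.99, 2.99], [-0.89, 2.07], [0.3, 2.58], [-1.14, 4.28], [0, 2.63], [-3.12, 3.12]. Speed limits (rad/s): [2.57, 2.57, 3.01, 3.14, 3.14, 3.14].

### API

Orientations are given as a rotation vector (axis times angle).
In Python, from station import readout, snapshot, calibration, job, manip gives the robot as it stands.
- The arm moves only by the tool send_rows, never from a script. Its argument "steps" is a list that holds one entry, the list of rows, each a list of 5 numbers: the opening, from 0 (shut) to 1 (fully open), then the shift along the tool's x, y, z in mm, then the turn about the tool's z in degrees. A call has 1 to 12 rows; each row is the pose to reach, as a shift and turn from the pose commanded when the call began, along the tool's axes at that moment; what a row does not reach only later rows make up. A row lasts 1/10 s, in which the tool goes at most 50 mm and 8.59 degrees, less where a joint would pass 70% of its speed; a pose out of reach is approached as far as the arm can. A call with a gripper value outside its range is refused whole. The fingers move at their own pace and stop on an object; "force" is the grip in N (left out, the last holds). Time passes only in rows, so rows that repeat a pose let the fingers close. It gives the time, the measured TCP pose, the force, the opening and the grip force at its end, in the units of the state.
- readout.state(): the state, without advancing time (a new reading comes with each control period).
- snapshot(name): name is "side" or "top" or "wrist"; returns the picture (384x512x3 uint8, red, green, blue); there is no depth.
- calibration(name): a dict with "K" (3x3 intrinsics, pixels), "R" (3x3) and "t" (3): a world point X has camera coordinates R X + t. Camera axes: x right, y down, z forward; pixel columns grow to the right and rows downward; lengths in m; the calibration is good to about 2 mm. A picture is of the moment at which its call begins: read the wrist's pose just before it. calibration takes no time and is no camera call; for the wrist camera it gives the pose at the moment of the call.
- job.job_done(): hands the job in; it is judged then, once.
The state is a dict: "t": time; "joint_pos": joint angles; "qd": joint speeds; "joint_efforts": joint torques, N m; "tcp_pos": TCP position; "tool_rot": TCP orientation; "wrist_force": force on the tool from outside, world axes, zero at the start; "torque": the same for the moment, N m; "finger_gap": finger opening in m; "finger_force": force on a finger pad.
Only numpy, scipy, OpenCV 4.12 (cv2) and the standard library are available. Lean on these libraries where they do the work, as an engineer would, in place of code of your own. Each camera call takes 0.05 s, during which the arm holds its last target. There are 200 camera calls.

## Working session

There is one attempt and no reset: what is moved stays moved. The work goes in short steps, Python scripts to look and compute and a tool call to move; the robot and the scene stay as the last step left them, time stands still between calls to the robot, and variables do not carry over. Pictures are saved under pics/ and viewed, at most 10 in all, crops included, and the job is handed in when it is done.

Besides the shell and the picture viewer there is one more tool, called after "Request:" in YAML: its name, and indented under it one key for each argument. send_rows: Moves the arm, as the interface text tells. Its arguments: {"type":"object","properties":{"steps":{"type":"array","items":{"type":"array","items":{"type":"array","items":{"type":"number"}}}},"force":{"type":"number"}},"required":["steps"]}

```bash
mkdir -p pics; python3 - <<'E'
from station import readout, snapshot, calibration, job, manip
import cv2,numpy as np
print(readout.state()); print(manip.pinch_z)
for n in ("side","top"):
    c=calibration(n); print(n,np.round(c["K"],1).tolist(),np.round(c["R"],3).tolist(),np.round(c["t"],3).tolist())
    im=snapshot(n); cv2.imwrite(f"pics/{n}0.png",cv2.resize(im[:,:,::-1],(800,600),interpolation=cv2.INTER_CUBIC)); np.save(f"pics/{n}0.npy",im)
E
```

```text
{'t': 0.0, 'joint_pos': array([-1.41526265e+00,  1.81547070e-01,  1.60802130e+00, -1.52330781e-06,
        1.35382959e+00, -2.06270552e-01]), 'qd': array([-2.65707123e-04, -1.22832917e-03,  8.17669511e-04, -2.10124016e-05,
        9.97874631e-04,  1.77965954e-03]), 'joint_efforts': array([ 1.09977620e-03, -4.44869363e+01, -3.51332974e+01, -1.23642048e-04,
        9.03575012e-03, -1.34294581e-05]), 'tcp_pos': array([ 0.20346997, -0.5371879 ,  0.23037436]), 'tool_rot': array([-3.08855207e+00, -5.64901848e-01, -6.95557006e-05]), 'wrist_force': array([-0.57428955,  0.43729446, -0.07236873]), 'torque': array([0.05646936, 0.04277142, 0.00772325]), 'finger_force': 0.0, 'finger_gap': 0.08591530385126478}
0.0187
side [[484.0, 0.0, 246.6], [0.0, 484.0, 193.8], [0.0, 0.0, 1.0]] [[-0.713, -0.701, 0.005], [-0.419, 0.42, -0.805], [0.562, -0.576, -0.594]] [0.407, 0.243, 1.029]
top [[446.2, 0.0, 249.2], [0.0, 446.2, 198.8], [0.0, 0.0, 1.0]] [[-0.0, -1.0, 0.014], [-0.998, -0.001, -0.067], [0.067, -0.014, -0.998]] [0.087, 0.51, 1.568]
```

View pics/side0.png

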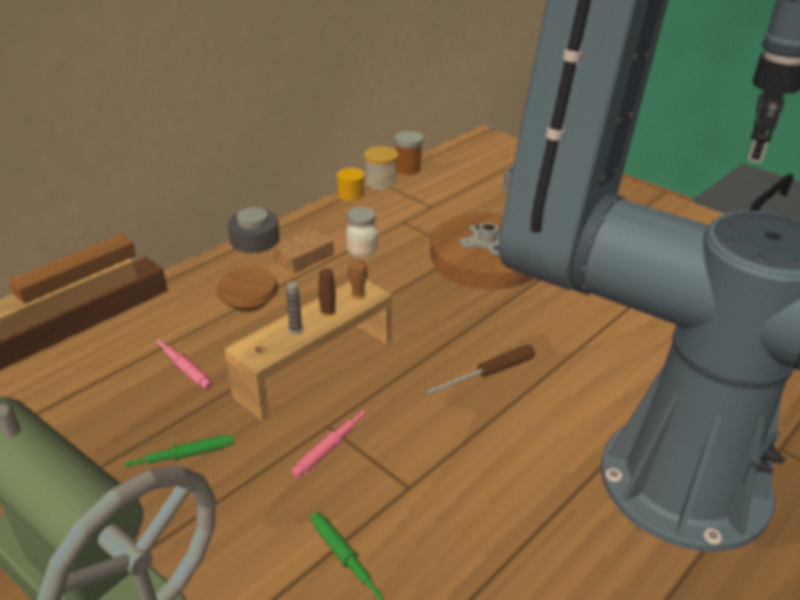

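View pics/top0.png

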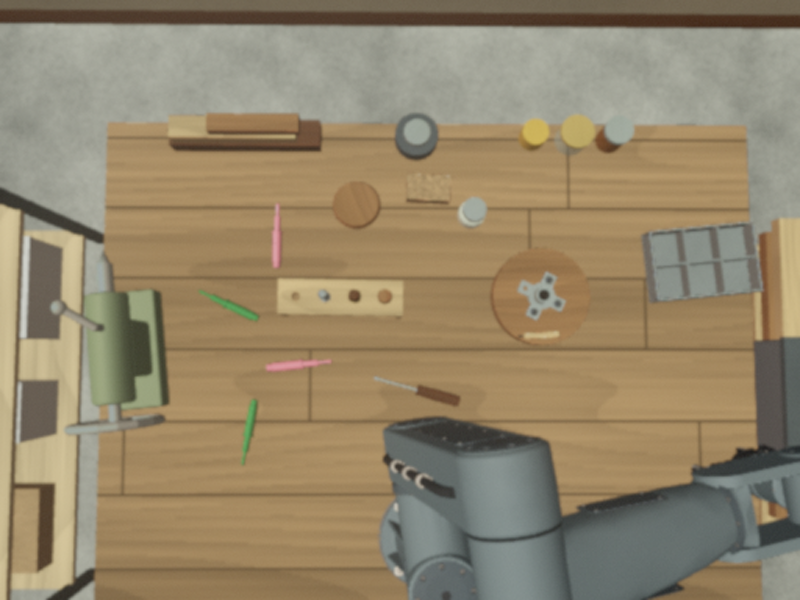

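The side view shows the steel punch in the rack at (293,307) and the empty hole at (258,349). In the top view the rack spans (277–404, 280–317), the punch is at (323,295), and the faceplate is at (543,295) on the blank. Next I'll measure these and crop the faceplate.

```bash
cat > h.py <<'E'
import numpy as np,cv2
from station import readout, snapshot, calibration, manip
def ray(c,u,v):
    d=c["R"].T@np.linalg.inv(c["K"])@np.array([u,v,1.]); o=-c["R"].T@c["t"]; return o,d
def onz(c,u,v,z):
    o,d=ray(c,u,v); return o+d*(z-o[2])/d[2]
def proj(c,X):
    p=c["K"]@(c["R"]@np.array(X)+c["t"]); return p[:2]/p[2]
def two(c1,p1,c2,p2):
    o,d=ray(c1,*p1); q,e=ray(c2,*p2); s=np.linalg.lstsq(np.c_[d,-e],q-o,rcond=None)[0]
    a,b=o+s[0]*d,q+s[1]*e; return (a+b)/2,np.linalg.norm(a-b)
E
python3 - <<'E'
from h import *
c=calibration("top"); im=np.load("pics/top0.npy"); s=1.5625
crop=im[150:230,165:390]; cv2.imwrite("pics/crop.png",cv2.resize(crop[:,:,::-1],(800,284),interpolation=cv2.INTER_CUBIC))
for n,p,z in [("TL",(277,280),.095),("TR",(404,280),.095),("BL",(277,317),.095),("BR",(404,317),.095),("hole",(295,296),.095),("punch",(323,295),.15),("gouge",(354,296),.175),("awl",(385,296),.161),("hub",(543,295),.069)]:
    print(n,np.round(onz(c,p[0]/s,p[1]/s,z),3))
# blank centre by hue mask
hub=onz(c,543/s,295/s,.069)
print(np.round(two(c,(323/s,295/s),calibration("side"),(293/s,290/s)),3) if 0 else two(c,(323/s,295/s),calibration("side"),(293/s,286/s)))
E
```

```text
TL [0.57  0.332 0.095]
TR [0.571 0.057 0.095]
BL [0.49  0.331 0.095]
BR [0.49  0.057 0.095]
hole [0.536 0.292 0.095]
punch [0.533 0.228 0.15 ]
gouge [0.529 0.162 0.175]
awl [0.53  0.099 0.161]
hub [ 0.541 -0.251  0.069]
(array([0.53236796, 0.22728118, 0.1737581 ]), np.float64(0.004593515759897549))
```

View pics/crop.png

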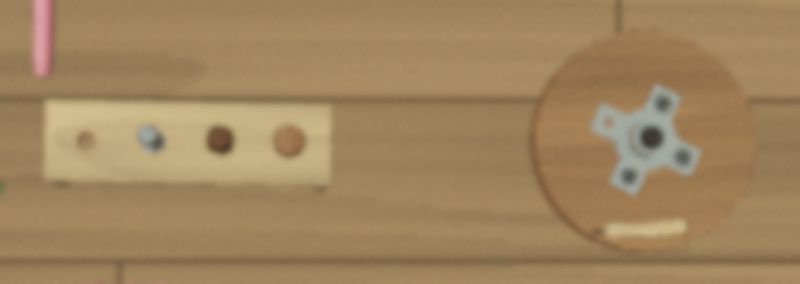

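Crop: the empty (light) hole is in the upper-left arm at crop (608,121), and dark screws fill the other three arms. The rack's free hole is leftmost at (86,140), with the punch next to it at (150,139).

```bash
cat >> h.py <<'E'
from scipy.spatial.transform import Rotation as Ro
def plan(x,y,z,ydir=None):
    s=readout.state(); R=Ro.from_rotvec(s["tool_rot"]).as_matrix(); 
    d=R.T@(np.array([x,y,z])-s["tcp_pos"])*1000
    t=None
    if ydir is not None:
        v=R.T@np.array([*ydir,0.]); t=np.degrees(np.arctan2(-v[0],v[1])); t=[(t+180)%360-180,t%360-180 if 0 else ((t+360)%360-180)]
    print("shift",d.round(1),"turn",t and np.round(t,1),"q6",round(np.degrees(s["joint_pos"][5]),1)); return R
E
python3 - <<'E'
from h import *
c=calibration("top")
H=onz(c,165+608*225/800-.0,150+121*80/284,.045); print(H)
hub=onz(c,165+651*225/800,150+138*80/284,.069); print(hub, np.linalg.norm((H-hub)[:2]))
print(plan(.50,-.22,.25,(1,0)))
w=calibration("wrist"); print(w["K"]); s=readout.state(); R=Ro.from_rotvec(s["tool_rot"]).as_matrix()
print("cam pos in tool",R.T@(-w["R"].T@w["t"]-s["tcp_pos"]),"cam axes in tool",(w["R"]@R).round(3))
E
```

```text
[ 0.55948675 -0.21628827  0.045     ]
[ 0.54053322 -0.25286244  0.069     ] 0.04119352508015149
shift [ 389.7 -191.8  -19.1] turn [-69.3 110.7] q6 -11.8
[[ 9.35252057e-01  3.53982389e-01 -2.41580731e-04]
 [ 3.53982322e-01 -9.35250816e-01  1.55817178e-03]
 [ 3.25626794e-04 -1.54279867e-03 -9.99998757e-01]]
[[318.07201272   0.         253.36841083]
 [  0.         318.07201272 189.60146708]
 [  0.           0.           1.        ]]
cam pos in tool [ 0.06835291  0.00187884 -0.14210217] cam axes in tool [[ 0.     1.    -0.   ]
 [-0.964  0.    -0.265]
 [-0.265  0.     0.964]]
```

Request:
send_rows:
  steps:
    - [[1, 449, -180, -20, -69.3], [1, 449, -180, -20, -69.3], [1, 449, -180, -20, -69.3], [1, 449, -180, -20, -69.3], [1, 449, -180, -20, -69.3], [1, 449, -180, -20, -69.3], [1, 449, -180, -20, -69.3], [1, 449, -180, -20, -69.3], [1, 449, -180, -20, -69.3], [1, 449, -180, -20, -69.3], [1, 449, -180, -20, -69.3], [1, 449, -180, -20, -69.3]]

```text
t: 1.3
tcp_pos: [0.5597, -0.2098, 0.2506]
tool_rot: [-2.218, -2.223, 0.001]
wrist_force: [-0.3, -0.3, 0.5]
finger_gap: 0.0854
finger_force: 0.0
```

```bash
python3 - <<'E'
from h import *
s=readout.state(); print(s["t"],s["tcp_pos"],s["qd"].round(3)); 
w=calibration("wrist"); im=snapshot("wrist"); np.save("pics/w1.npy",im); np.savez("pics/w1c.npz",**w)
cv2.imwrite("pics/w1.png",im[:,:,::-1]); print(proj(w,[.5595,-.2163,.045])); plan(.56,-.21,.25,(1,0))
E
```

```text
1.3 [ 0.55971783 -0.20978874  0.25057606] [-0.037 -0.011  0.012 -0.005  0.001 -0.003]
[251.63159429 169.26620488]
shift [0.6 0.8 0.7] turn [ 1.000e-01 -1.799e+02] q6 -32.0
```

View pics/w1.png

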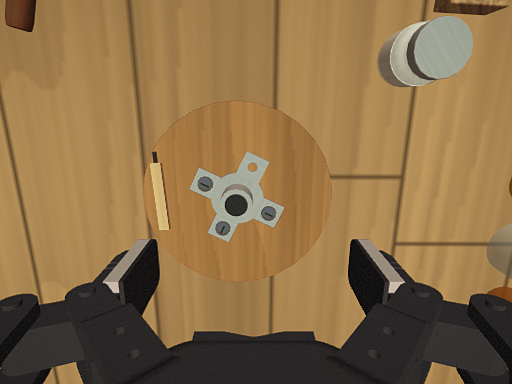

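The wrist view shows the empty hole at (252,167), the hub at (236,203), and screws in the other three arms.

```bash
python3 - <<'E'
from h import *
im=np.load("pics/w1.npy"); c=dict(np.load("pics/w1c.npz"))
hsv=cv2.cvtColor(im,cv2.COLOR_RGB2HSV)
m=((hsv[...,1]<60)&(hsv[...,2]>60)).astype(np.uint8); m[:, :185]=0; m[:,290:]=0; m[:145]=0; m[245:]=0
cs,h=cv2.findContours(m,cv2.RETR_CCOMP,cv2.CHAIN_APPROX_NONE)
for k,q in enumerate(cs):
    if cv2.contourArea(q)>12:
        M=cv2.moments(q); p=(M["m10"]/M["m00"],M["m01"]/M["m00"]); print(h[0][k][3],cv2.contourArea(q),np.round(p,2),onz(c,*p,.045).round(4),onz(c,*p,.069).round(4))
        if h[0][k][3]<0:
            print(cv2.minAreaRect(q))
E
```

```text
-1 3948.5 [236.97 196.46] [ 0.5428 -0.248   0.045 ] [ 0.5441 -0.2408  0.069 ]
((236.0579071044922, 196.64414978027344), (80.62602233886719, 82.8375015258789), 71.93952178955078)
0 19.0 [222. 229.] [ 0.5248 -0.2879  0.045 ] [ 0.5273 -0.278   0.069 ]
0 19.0 [268.58 214.34] [ 0.5792 -0.2695  0.045 ] [ 0.578  -0.2608  0.069 ]
0 401.0 [235.57 204.93] [ 0.5411 -0.2581  0.045 ] [ 0.5425 -0.2502  0.069 ]
0 20.5 [204.15 184.63] [ 0.5059 -0.2341  0.045 ] [ 0.5097 -0.2279  0.069 ]
0 75.5 [252.12 166.91] [ 0.56   -0.2136  0.045 ] [ 0.5601 -0.2088  0.069 ]
```

Request:
send_rows:
  steps:
    - [[1, 436, -28, 0, 0], [1, 436, -28, 0, 0], [1, 436, -28, 0, 0], [1, 436, -28, 0, 0], [1, 436, -28, 0, 0], [1, 436, -28, 0, 0], [1, 436, -28, 0, 0], [1, 436, -28, 0, 0], [1, 436, -28, 0, 0], [1, 436, -28, 0, 0], [1, 436, -28, 0, 0]]

```text
t: 2.45
tcp_pos: [0.5314, 0.2246, 0.251]
tool_rot: [2.221, 2.222, -0.001]
wrist_force: [0.2, -0.0, -0.4]
finger_gap: 0.0854
finger_force: 0.0
```

```bash
python3 - <<'E'
from h import *
s=readout.state(); print(s["t"],s["tcp_pos"],s["qd"].round(3)); 
w=calibration("wrist"); im=snapshot("wrist"); np.save("pics/w2.npy",im); np.savez("pics/w2c.npz",**w)
cv2.imwrite("pics/w2.png",im[:,:,::-1]); 
for n,p in dict(cap=[.5315,.227,.178],collar=[.5315,.227,.1],h3=[.5315,.291,.095]).items(): print(n,proj(w,p))
E
```

```text
2.45 [0.53137464 0.22458649 0.25100476] [-0.034 -0.006  0.005 -0.003 -0.002 -0.002]
cap [251.07469405 195.18831721]
collar [251.56615916 171.63582475]
h3 [251.54332576 101.07473677]
```

View pics/w2.png

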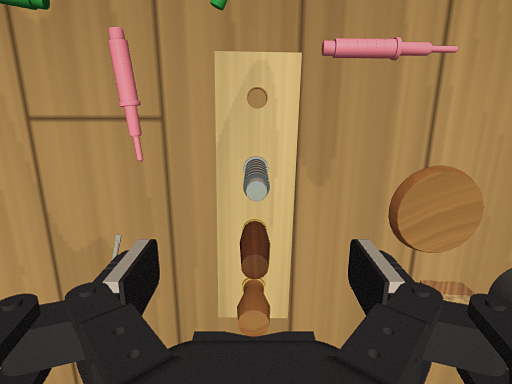

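The wrist view shows the punch cap at about (257,190), the collar at about (256,165), and the free hole at (257,97). Tools are on the axis as expected. I'll compute the exact positions.

```bash
python3 - <<'E'
from h import *
im=np.load("pics/w2.npy"); c=dict(np.load("pics/w2c.npz"))
hsv=cv2.cvtColor(im,cv2.COLOR_RGB2HSV)
roi=np.zeros(im.shape[:2],np.uint8); roi[70:212,225:290]=1
m=((hsv[...,1]<55)&(roi>0)).astype(np.uint8)
n,l,st,ce=cv2.connectedComponentsWithStats(m)
for i in range(1,n):
    if st[i,4]>40: print(st[i],ce[i].round(1))
ys,xs=np.where(m); 
for y in range(155,204,4): 
    x=xs[ys==y]; print(y,x.min() if len(x) else None,x.max() if len(x) else None)
d=((hsv[80:115,235:280,2]<165)).astype(np.uint8)
n,l,st,ce=cv2.connectedComponentsWithStats(d)
for i in range(1,n):
    if st[i,4]>60: p=ce[i]+[235,80]; print("hole",st[i],p,onz(c,*p,.095))
# rack outline edges at z=.095
for r in (140,100):
    row=hsv[r,:,2].astype(int); print(r,[onz(c,u,r,.095).round(4) for u in (217.5,299.5)])
for p in [(257,190),(256.5,189)]: print("cap",onz(c,*p,.178))
E
```

```text
[243 156  27  45 924] [255.7 178.4]
155 None None
159 248 263
163 245 266
167 244 267
171 244 267
175 244 266
179 244 268
183 243 268
187 243 269
191 244 268
195 247 265
199 250 262
203 None None
hole [ 12   7  20  21 332] [256.66566265  97.19277108] [0.53611224 0.29436963 0.095     ]
140 [array([0.4997, 0.256 , 0.095 ]), array([0.5762, 0.2561, 0.095 ])]
100 [array([0.5008, 0.2919, 0.095 ]), array([0.5748, 0.292 , 0.095 ])]
cap [0.53566335 0.23080028 0.178     ]
cap [0.53530984 0.23152817 0.178     ]
```

Request:
send_rows:
  steps:
    - [[1, 5, 4, 40, 0], [1, 5, 4, 40, 0], [1, 5, 4, 40, 0], [1, 5, 4, 40, 0]]

```text
t: 2.9
tcp_pos: [0.5364, 0.2295, 0.2128]
tool_rot: [2.222, 2.22, 0.002]
wrist_force: [-0.2, 0.3, 0.0]
finger_gap: 0.0854
finger_force: 0.0
```

```bash
python3 - <<'E'
from h import *
s=readout.state(); print(s["tcp_pos"],s["qd"].round(3)); 
w=calibration("wrist"); im=snapshot("wrist"); np.save("pics/w3.npy",im); np.savez("pics/w3c.npz",**w)
hsv=cv2.cvtColor(im,cv2.COLOR_RGB2HSV)
print("proj",proj(w,[.5355,.2306,.178]),proj(w,[.5355,.2306,.10]))
m=((hsv[...,1]<55)).astype(np.uint8)
for y in range(130,260,8):
    x=np.where(m[y,210:300])[0]+210
    if len(x): print(y,x.min(),x.max())
plan(.5355,.2306,.121)
E
```

```text
[0.53640736 0.22946845 0.21280064] [ 0.01  -0.007 -0.01   0.002 -0.005  0.002]
proj [248.81382132 215.70136988] [249.8302004  183.10542702]
170 248 251
178 237 262
186 236 263
194 236 262
202 234 263
210 233 263
218 236 260
226 242 254
shift [ 0.8 -1.3 92.1] turn None q6 11.6
```

Request:
send_rows:
  force: 60
  steps:
    - [[1, 1, -1, 40, 0], [1, 1, -1, 70, 0], [1, 1, -1, 92, 0], [1, 1, -1, 92, 0], [1, 1, -1, 92, 0], [0, 1, -1, 92, 0], [0, 1, -1, 92, 0], [0, 1, -1, 92, 0], [0, 1, -1, 92, 0], [0, 1, -1, 92, 0], [0, 1, -1, 92, 0], [0, 1, -1, 92, 0]]

```text
t: 4.15
tcp_pos: [0.5348, 0.2316, 0.1198]
tool_rot: [2.221, 2.222, 0.001]
wrist_force: [-1.4, -0.6, 4.6]
finger_gap: 0.0189
finger_force: 58.3
```

Request:
send_rows:
  steps:
    - [[0, 0, 0, -20, 0], [0, 0, 0, -50, 0], [0, 0, 0, -90, 0], [0, 0, 0, -130, 0], [0, 0, 0, -165, 0], [0, 0, 0, -165, 0], [0, 0, 0, -165, 0], [0, 0, 0, -165, 0], [0, 0, 0, -165, 0]]

```text
t: 5.05
tcp_pos: [0.5333, 0.2312, 0.2815]
tool_rot: [-2.219, -2.22, 0.006]
wrist_force: [-0.5, -0.2, -4.0]
finger_gap: 0.0184
finger_force: 59.4
```

```bash
python3 - <<'E'
from h import *
s=readout.state(); print(s["tcp_pos"],s["qd"].round(3),s["wrist_force"],s["torque"]); 
w=calibration("wrist"); im=snapshot("wrist"); np.save("pics/w4.npy",im); np.savez("pics/w4c.npz",**w)
a=cv2.resize(im[150:350,170:340],(510,600),interpolation=cv2.INTER_CUBIC)
cs=calibration("side"); t=s["tcp_pos"]; p=proj(cs,t-[0,0,.06]).astype(int); print(p)
si=snapshot("side"); np.save("pics/s4.npy",si)
x0=max(p[0]-30,0);y0=max(p[1]-80,0); b=cv2.resize(si[y0:y0+140,x0:x0+66],(283,600),interpolation=cv2.INTER_CUBIC); print(x0,y0)
cv2.imwrite("pics/w4.png",np.hstack([a,b])[:,:,::-1])
E
```

```text
[0.53330199 0.2311748  0.28149141] [-0.001 -0.003 -0.009  0.001  0.001  0.001] [-0.45047275 -0.15463773 -4.00112211] [-0.02003807 -0.02815138  0.02942896]
[185 165]
155 85
```

View pics/w4.png

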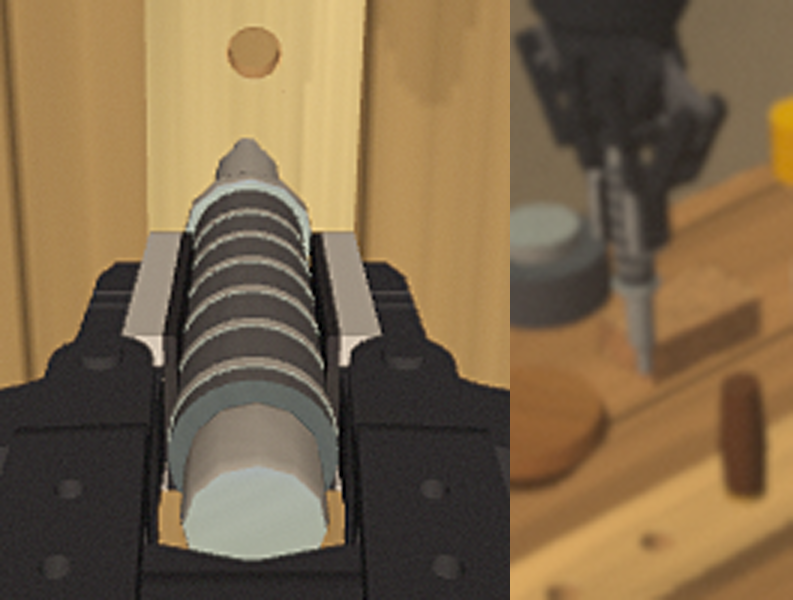

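Punch gripped between the pads. Tip is at wrist pixel (252.7,197.3) and side pixel (187.6,173.2), the cap at wrist (255,321.7). Now checking tilt and tip position.

```bash
python3 - <<'E'
from h import *
im=np.load("pics/w4.npy"); c=dict(np.load("pics/w4c.npz")); s=calibration("side")
tcp=np.array([.5333,.2312,.2815])
tip,e=two(c,(252.7,197.3),s,(187.6,173.2)); print("tip",tip,e,"rel tcp",tip-tcp)
print("camera-view",[ (z,proj(c,tcp+[0,0,z]).round(1), proj(s,tcp+[0,0,z]).round(1)) for z in (.06,.057,.0187,-.02,-.058,-.08,-.09)])
# cap centre on plane z
print("cap", onz(c,255,321.7-2,tcp[2]+.0577)-tcp)
hsv=cv2.cvtColor(im,cv2.COLOR_RGB2HSV)
# axis mid in wrist: silhouette edges of collar, barrel by manual crop coords
for n,(a,b,r) in dict(collar=(188,309,215),barrel=(217,278,175),cap=(182,328,520)).items():
    print(n,"mid u",170+(a+b)/6, "v",150+r/3)
E
```

```text
tip [0.53365809 0.22823979 0.19998777] 0.0025946172556330542 rel tcp [ 0.00035809 -0.00296021 -0.08151223]
camera-view [(0.06, array([247.2, 327.1]), array([181.4, 116.8])), (0.057, array([247.5, 320.6]), array([181.5, 118.2])), (0.0187, array([249.3, 261.3]), array([182.9, 134.5])), (-0.02, array([250.4, 227. ]), array([184.2, 150.3])), (-0.058, array([251.1, 205.1]), array([185.4, 165.1])), (-0.08, array([251.4, 195.6]), array([186.1, 173.5])), (-0.09, array([251.5, 191.8]), array([186.4, 177.2]))]
cap [0.00235928 0.00087711 0.0577    ]
collar mid u 252.83333333333331 v 221.66666666666669
barrel mid u 252.5 v 208.33333333333334
cap mid u 255.0 v 323.33333333333337
```

Request:
send_rows:
  steps:
    - [[0, -443, 26, 0, 0], [0, -443, 26, 0, 0], [0, -443, 26, 0, 0], [0, -443, 26, 0, 0], [0, -443, 26, 0, 0], [0, -443, 26, 0, 0], [0, -443, 26, 0, 0], [0, -443, 26, 0, 0], [0, -443, 26, 0, 0], [0, -443, 26, 0, 0], [0, -443, 26, 0, 0], [0, -443, 26, 0, 0]]

```text
t: 6.35
tcp_pos: [0.5606, -0.2105, 0.2836]
tool_rot: [-2.219, -2.222, -0.0]
wrist_force: [-0.8, 0.4, -3.1]
finger_gap: 0.019
finger_force: 59.2
```

```bash
python3 - <<'E'
from h import *
plan(.5591,-.2119,.155,(1,0)); print(readout.state()["qd"].round(3))
E
```

```text
shift [ -1.6  -1.3 128.6] turn [ 1.000e-01 -1.799e+02] q6 -32.0
[ 0.018 -0.011  0.001 -0.    -0.002 -0.003]
```

Request:
send_rows:
  steps:
    - [[0, -1, -1, 40, 0], [0, -1, -1, 80, 0], [0, -1, -1, 105, 0], [0, -1, -1, 120, 0], [0, -1, -1, 128, 0], [0, -1, -1, 128, 0], [0, -1, -1, 128, 0]]

```text
t: 7.05
tcp_pos: [0.5608, -0.2127, 0.1579]
tool_rot: [2.219, 2.221, 0.001]
wrist_force: [0.8, -0.6, -2.0]
finger_gap: 0.0184
finger_force: 59.4
```

```bash
cat > look.py <<'E'
from h import *
import sys
n=sys.argv[1]
s=readout.state(); print(s["tcp_pos"],s["qd"].round(3),s["wrist_force"]) 
w=calibration("wrist"); im=snapshot("wrist"); np.save(f"pics/{n}.npy",im); np.savez(f"pics/{n}c.npz",**w)
cv2.imwrite(f"pics/{n}.png",cv2.resize(im[140:240,190:310],(720,600),interpolation=cv2.INTER_CUBIC)[:,:,::-1])
print("hole exp",proj(w,[.56,-.2136,.045]))
E
python3 look.py w5
```

```text
[ 0.56077335 -0.21272974  0.15788006] [-0.005 -0.009 -0.007 -0.002  0.001 -0.001] [ 0.84887083 -0.60278573 -2.04142402]
hole exp [249.92048719 185.25290648]
```

View pics/w5.png

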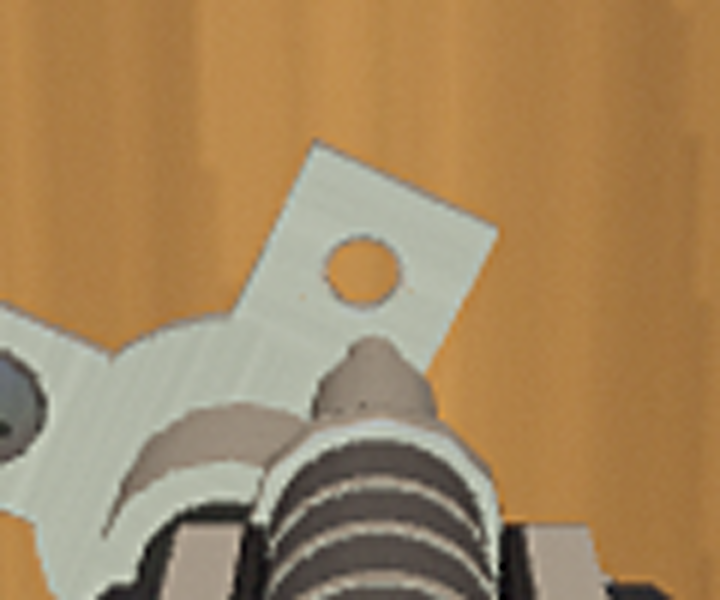

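The hole is at crop (363,272), i.e. px (250.5,185.3). The pin tip is at crop (374,337), i.e. px (252.3,196.2).

```bash
python3 - <<'E'
from h import *
c=dict(np.load("pics/w5c.npz")); tcp=np.array([.5608,-.2127,.1579])
im=np.load("pics/w5.npy"); hsv=cv2.cvtColor(im,cv2.COLOR_RGB2HSV)
d=(hsv[178:193,242:260,1]>90).astype(np.uint8); n,l,st,ce=cv2.connectedComponentsWithStats(d)
p=[ce[i]+[242,178] for i in range(1,n) if st[i,4]>40][0]; print(p)
H=onz(c,*p,.045); print("hole",H)
for dz in (.0795,.0815,.0835,.0875,.0905):
    T=onz(c,252.2,196.0,tcp[2]-dz); print(dz,T-tcp,"need shift mm (toolx=dy,tooly=dx)",((H-T)*1e3).round(1))
E
```

```text
[249.95698925 184.68817204]
hole [ 0.56003102 -0.21311638  0.045     ]
0.0795 [ 0.0010849  -0.00018134 -0.0795    ] need shift mm (toolx=dy,tooly=dx) [ -1.9  -0.2 -33.4]
0.0815 [ 0.00108529 -0.00078092 -0.0815    ] need shift mm (toolx=dy,tooly=dx) [ -1.9   0.4 -31.4]
0.0835 [ 0.00108569 -0.0013805  -0.0835    ] need shift mm (toolx=dy,tooly=dx) [ -1.9   1.  -29.4]
0.0875 [ 0.00108647 -0.00257966 -0.0875    ] need shift mm (toolx=dy,tooly=dx) [ -1.9   2.2 -25.4]
0.0905 [ 0.00108706 -0.00347903 -0.0905    ] need shift mm (toolx=dy,tooly=dx) [ -1.9   3.1 -22.4]
```

Request:
send_rows:
  steps:
    - [[0, 0.5, -2, 10, 0], [0, 0.5, -2, 18, 0], [0, 0.5, -2, 18, 0], [0, 0.5, -2, 18, 0], [0, 0.5, -2, 18, 0]]

```text
t: 7.6
tcp_pos: [0.5579, -0.2121, 0.1384]
tool_rot: [2.221, 2.222, 0.0]
wrist_force: [0.1, -0.8, -3.0]
finger_gap: 0.0184
finger_force: 59.4
```

```bash
python3 look.py w6
```

```text
[ 0.55789107 -0.21214502  0.13841411] [ 0.    -0.002 -0.003  0.001  0.    -0.   ] [ 0.11457923 -0.77635972 -3.02277401]
hole exp [253.71656904 192.52919451]
```

View pics/w6.png

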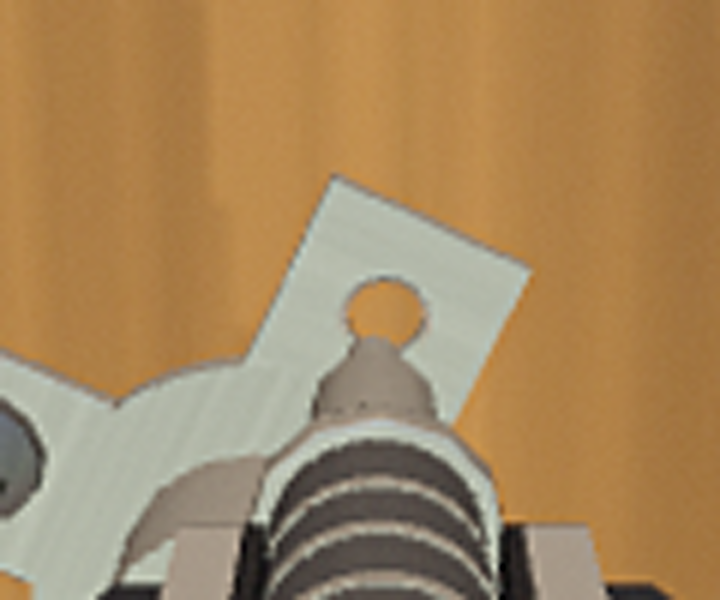

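Hole is now at crop (386,316), px (253.9,192.3). Tip at crop (376,337), px (252.2,195.8).

```bash
python3 - <<'E'
from h import *
c=dict(np.load("pics/w6c.npz")); tcp=np.array([.5579,-.2121,.1384])
H=onz(c,253.9,192.3,.045); print("hole",H)
for dz in (.0775,.0795,.0815,.0835,.0855):
    T=onz(c,252.2,195.8,tcp[2]-dz); print(dz,((H-T)*1e3).round(1))
E
```

```text
hole [ 0.5601411  -0.21341637  0.045     ]
0.0775 [  1.3  -1.9 -15.9]
0.0795 [  1.3  -1.3 -13.9]
0.0815 [  1.3  -0.7 -11.9]
0.0835 [ 1.3 -0.1 -9.9]
0.0855 [ 1.3  0.5 -7.9]
```

Request:
send_rows:
  steps:
    - [[0, -0.5, 1, 6, 0], [0, -0.5, 1, 6, 0], [0, -0.5, 1, 6, 0], [0, -0.5, 1, 6, 0]]

```text
t: 8.05
tcp_pos: [0.5588, -0.2125, 0.1323]
tool_rot: [-2.221, -2.222, 0.0]
wrist_force: [-0.1, -0.1, -3.5]
finger_gap: 0.0185
finger_force: 59.4
```

```bash
python3 look.py w7
```

```text
[ 0.5587763  -0.21252121  0.13228434] [ 0.001 -0.002 -0.003 -0.001 -0.001  0.001] [-0.13041377 -0.1072073  -3.52033756]
hole exp [252.60640414 194.35751576]
```

View pics/w7.png

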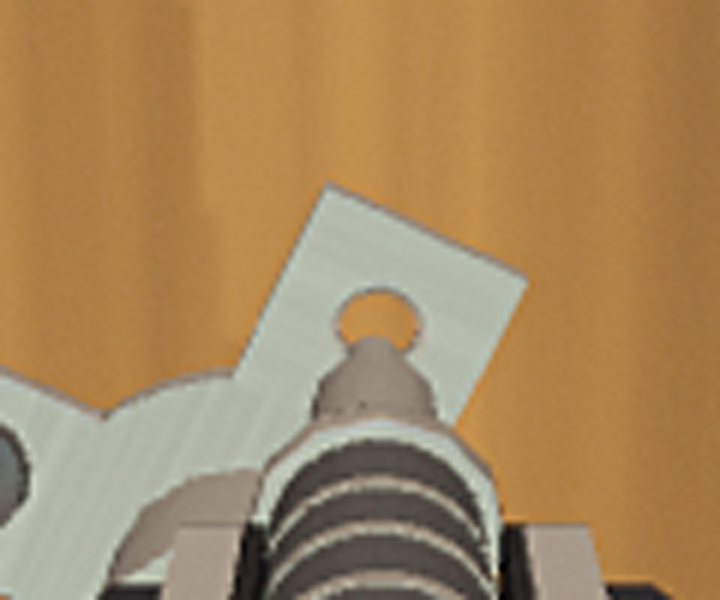

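Tip at crop (376,337) is aligned with the hole at (378,324), given about 6 mm of height above the mouth. I'll go down gently.

Request:
send_rows:
  force: 80
  steps:
    - [[0, 0, 0.3, 1, 0], [0, 0, 0.3, 2, 0], [0, 0, 0.3, 3, 0], [0, 0, 0.3, 4, 0], [0, 0, 0.3, 5, 0], [0, 0, 0.3, 6, 0], [0, 0, 0.3, 6.5, 0], [0, 0, 0.3, 7, 0], [0, 0, 0.3, 7, 0], [0, 0, 0.3, 7, 0]]

```text
t: 9.1
tcp_pos: [0.5591, -0.2125, 0.1253]
tool_rot: [2.221, 2.222, 0.0]
wrist_force: [-0.0, 0.1, -3.2]
finger_gap: 0.018
finger_force: 77.8
```

Request:
send_rows:
  steps:
    - [[0, 0, 0, 0.5, 0], [0, 0, 0, 1, 0], [0, 0, 0, 1.5, 0], [0, 0, 0, 2, 0], [0, 0, 0, 2, 0], [0, 0, 0, 2, 0]]

```text
t: 9.7
tcp_pos: [0.5591, -0.2125, 0.1233]
tool_rot: [-2.221, -2.222, 0.0]
wrist_force: [-0.3, -1.0, -3.7]
finger_gap: 0.0185
finger_force: 77.8
```

```bash
python3 look.py w8; python3 -c "
import cv2,numpy as np
im=np.load('pics/w8.npy');h=cv2.cvtColor(im,cv2.COLOR_RGB2HSV)
for v in range(186,204): print(v,''.join('#' if s>90 else '.' for s in h[v,238:268,1]))"
```

```text
[ 0.55905104 -0.21252187  0.12325835] [-0.    -0.001 -0.001  0.001 -0.001  0.   ] [-0.30179962 -0.97872673 -3.72386492]
hole exp [252.22011793 197.86459437]
186 ..............................
187 ..............................
188 ..............................
189 ..............................
190 ..............................
191 ..............................
192 ...........######.............
193 ..........#########...........
194 .........###########..........
195 .........############.........
196 ........####.....####.........
197 ........###......####.........
198 ........##........###.........
199 ........##.........##.........
200 ..............................
201 ..............................
202 ..............................
203 ..............................
```

Request:
send_rows:
  steps:
    - [[0, 0, 0, 0.5, 0], [0, 0, 0, 1, 0], [0, 0, 0, 1.5, 0], [0, 0, 0, 2, 0], [0, 0, 0, 2, 0], [0, 0, 0, 2, 0]]

```text
t: 10.35
tcp_pos: [0.5591, -0.2125, 0.1213]
tool_rot: [-2.221, -2.222, 0.0]
wrist_force: [-0.8, 0.9, -2.8]
finger_gap: 0.0183
finger_force: 77.8
```

Request:
send_rows:
  steps:
    - [[0, 0, 0, 0.5, 0], [0, 0, 0, 1, 0], [0, 0, 0, 1, 0], [0, 0, 0, 1, 0]]

```text
t: 10.75
tcp_pos: [0.559, -0.2125, 0.1203]
tool_rot: [-2.221, -2.222, 0.0]
wrist_force: [0.3, -0.0, -3.6]
finger_gap: 0.0182
finger_force: 77.8
```

Request:
send_rows:
  steps:
    - [[0, 0, 0, 0.5, 0], [0, 0, 0, 1, 0], [0, 0, 0, 1, 0], [0, 0, 0, 1, 0]]

```text
t: 11.15
tcp_pos: [0.5591, -0.2125, 0.1193]
tool_rot: [-2.221, -2.222, -0.0]
wrist_force: [-0.9, 0.5, -3.0]
finger_gap: 0.0185
finger_force: 77.8
```

Request:
send_rows:
  steps:
    - [[0, 0, 0, 0.5, 0], [0, 0, 0, 1, 0], [0, 0, 0, 1, 0], [0, 0, 0, 1, 0]]

```text
t: 11.55
tcp_pos: [0.5591, -0.2125, 0.1183]
tool_rot: [-2.221, -2.222, -0.0]
wrist_force: [0.5, -0.5, -3.6]
finger_gap: 0.0186
finger_force: 77.8
```

Request:
send_rows:
  steps:
    - [[0, 0, 0, 0.5, 0], [0, 0, 0, 1, 0], [0, 0, 0, 1, 0], [0, 0, 0, 1, 0]]

```text
t: 11.95
tcp_pos: [0.5591, -0.2126, 0.1174]
tool_rot: [2.221, 2.222, 0.0]
wrist_force: [0.7, -0.4, -2.6]
finger_gap: 0.0185
finger_force: 77.8
```

Request:
send_rows:
  steps:
    - [[0, 0, 0, 0.5, 0], [0, 0, 0, 1, 0], [0, 0, 0, 1, 0]]

```text
t: 12.25
tcp_pos: [0.5592, -0.2126, 0.1166]
tool_rot: [2.221, 2.222, 0.0]
wrist_force: [-0.4, 0.9, 0.4]
finger_gap: 0.0186
finger_force: 77.9
```

Request:
send_rows:
  steps:
    - [[0, 0, 0, 0.5, 0], [0, 0, 0, 1, 0], [0, 0, 0, 1, 0]]

```text
t: 12.55
tcp_pos: [0.5592, -0.2126, 0.1156]
tool_rot: [2.221, 2.222, 0.0]
wrist_force: [-0.7, 0.1, 2.2]
finger_gap: 0.0185
finger_force: 78.2
```

Request:
send_rows:
  steps:
    - [[0, 0, 0, 0.5, 0], [0, 0, 0, 1, 0], [0, 0, 0, 1, 0]]

```text
t: 12.85
tcp_pos: [0.5593, -0.2126, 0.1146]
tool_rot: [2.22, 2.222, 0.0]
wrist_force: [-1.0, -0.8, 3.1]
finger_gap: 0.0184
finger_force: 78.5
```

Request:
send_rows:
  steps:
    - [[0, 0, 0, 0.5, 0], [0, 0, 0, 1, 0], [0, 0, 0, 1, 0]]

```text
t: 13.15
tcp_pos: [0.5593, -0.2127, 0.1136]
tool_rot: [2.22, 2.222, 0.0]
wrist_force: [-0.9, 0.1, 5.4]
finger_gap: 0.0183
finger_force: 78.8
```

Request:
send_rows:
  steps:
    - [[0, 0, 0, 0.4, 0], [0, 0, 0, 0.4, 0]]

```text
t: 13.35
tcp_pos: [0.5593, -0.2127, 0.1134]
tool_rot: [2.22, 2.221, 0.0]
wrist_force: [-1.2, -0.1, 6.4]
finger_gap: 0.0185
finger_force: 78.9
```

Request:
send_rows:
  steps:
    - [[0, 0, 0, 0.4, 0], [0, 0, 0, 0.4, 0]]

```text
t: 13.55
tcp_pos: [0.5593, -0.2127, 0.1131]
tool_rot: [2.22, 2.221, 0.0]
wrist_force: [-1.7, 0.7, 5.9]
finger_gap: 0.0187
finger_force: 79.0
```

Request:
send_rows:
  steps:
    - [[0, 0, 0, 0.4, 0], [0, 0, 0, 0.4, 0]]

```text
t: 13.75
tcp_pos: [0.5594, -0.2127, 0.1127]
tool_rot: [2.22, 2.221, 0.0]
wrist_force: [-1.9, 0.7, 7.9]
finger_gap: 0.0185
finger_force: 79.0
```

Request:
send_rows:
  steps:
    - [[0, 0, 0, 0.3, 0], [0, 0, 0, 0.3, 0]]

```text
t: 13.95
tcp_pos: [0.5594, -0.2127, 0.1125]
tool_rot: [2.22, 2.221, 0.0]
wrist_force: [-1.9, 0.3, 7.6]
finger_gap: 0.0184
finger_force: 79.1
```

Request:
send_rows:
  steps:
    - [[0, 0, 0, 0.3, 0], [0, 0, 0, 0.3, 0]]

```text
t: 14.15
tcp_pos: [0.5594, -0.2128, 0.1123]
tool_rot: [2.22, 2.221, 0.0]
wrist_force: [-2.3, 0.7, 9.0]
finger_gap: 0.018
finger_force: 79.1
```

Request:
send_rows:
  steps:
    - [[0, 0, 0, 0.3, 0], [0, 0, 0, 0.3, 0]]

```text
t: 14.35
tcp_pos: [0.5594, -0.2128, 0.1121]
tool_rot: [2.22, 2.221, 0.0]
wrist_force: [-1.9, 0.7, 8.5]
finger_gap: 0.0179
finger_force: 79.2
```

Request:
send_rows:
  steps:
    - [[0, 0, 0, 0.3, 0], [0, 0, 0, 0.3, 0]]

```text
t: 14.55
tcp_pos: [0.5594, -0.2128, 0.1118]
tool_rot: [2.22, 2.221, 0.0]
wrist_force: [-1.8, 2.3, 9.1]
finger_gap: 0.018
finger_force: 79.2
```

```bash
python3 -c "
from h import *
s=readout.state();print(s['wrist_force'],s['tcp_pos'])"
```

```text
[-1.83978362  2.3051624   9.13728968] [ 0.55942764 -0.21279185  0.11184178]
```

Request:
send_rows:
  steps:
    - [[0, 0, 0, 0.3, 0], [0, 0, 0, 0.3, 0]]

```text
t: 14.75
tcp_pos: [0.5594, -0.2128, 0.1116]
tool_rot: [2.22, 2.221, 0.0]
wrist_force: [-1.8, 0.9, 8.9]
finger_gap: 0.0182
finger_force: 79.3
```

Request:
send_rows:
  steps:
    - [[0, 0, 0, 0.3, 0], [0, 0, 0, 0.3, 0]]

```text
t: 14.95
tcp_pos: [0.5595, -0.2128, 0.1113]
tool_rot: [2.22, 2.221, 0.0]
wrist_force: [-3.7, 1.8, 9.0]
finger_gap: 0.0183
finger_force: 79.3
```

Request:
send_rows:
  steps:
    - [[0, 0, 0, 0.3, 0], [0, 0, 0, 0.3, 0]]

```text
t: 15.15
tcp_pos: [0.5595, -0.2128, 0.111]
tool_rot: [2.22, 2.221, 0.0]
wrist_force: [-3.7, 1.1, 9.7]
finger_gap: 0.0182
finger_force: 79.3
```

Request:
send_rows:
  steps:
    - [[0, 0, 0, 0.3, 0], [0, 0, 0, 0.3, 0]]

```text
t: 15.35
tcp_pos: [0.5594, -0.2128, 0.1107]
tool_rot: [2.22, 2.221, 0.0]
wrist_force: [-2.0, 0.8, 9.4]
finger_gap: 0.0183
finger_force: 79.3
```

Request:
send_rows:
  steps:
    - [[0, 0, 0, 0.3, 0], [0, 0, 0, 0.3, 0]]

```text
t: 15.55
tcp_pos: [0.5594, -0.2127, 0.1103]
tool_rot: [2.22, 2.221, 0.0]
wrist_force: [-0.9, 1.0, 6.6]
finger_gap: 0.0184
finger_force: 79.3
```

```bash
python3 -c "
from h import *
for i in range(5):
    snapshot('side'); s=readout.state();print(s['wrist_force'].round(2),s['tcp_pos'].round(5),s['joint_efforts'].round(2))"
```

```text
[-1.29 -0.07  4.66] [ 0.55936 -0.21272  0.1101 ] [ 3.000e-02 -4.747e+01 -3.033e+01  1.200e-01 -5.600e-01 -0.000e+00]
[-0.7  -0.04  3.87] [ 0.55932 -0.21267  0.10988] [ 2.000e-02 -4.755e+01 -3.023e+01  9.000e-02 -3.800e-01 -0.000e+00]
[-0.62  0.12  5.5 ] [ 0.55929 -0.21267  0.10975] [  0.06 -47.16 -29.91   0.11  -0.4   -0.  ]
[-1.05  0.52  5.25] [ 0.55928 -0.21266  0.1097 ] [  0.06 -47.02 -29.79   0.11  -0.41  -0.  ]
[-1.14  0.78  4.6 ] [ 0.55928 -0.21265  0.10966] [  0.06 -46.94 -29.74   0.11  -0.42  -0.  ]
```

The force has fallen by a third (about 12.5 N to 8 N of contact), so it snapped. I'll lift straight away.

Request:
send_rows:
  steps:
    - [[0, 0, 0, -5, 0], [0, 0, 0, -12, 0], [0, 0, 0, -22, 0], [0, 0, 0, -45, 0], [0, 0, 0, -85, 0], [0, 0, 0, -130, 0], [0, 0, 0, -175, 0], [0, 0, 0, -175, 0], [0, 0, 0, -175, 0], [0, 0, 0, -175, 0]]

```text
t: 16.8
tcp_pos: [0.5579, -0.2118, 0.2821]
tool_rot: [-2.218, -2.219, 0.001]
wrist_force: [0.4, -0.5, -3.6]
finger_gap: 0.0177
finger_force: 78.3
```

```bash
python3 - <<'E'
from h import *
plan(.5348,.2316,.2853,(1,0)); c=calibration("wrist"); t=readout.state()["tcp_pos"]; im=snapshot("wrist"); np.save("pics/w9.npy",im)
a=im[150:350,170:340]; b=np.load("pics/w4.npy")[150:350,170:340]
cv2.imwrite("pics/w9.png",np.hstack([cv2.resize(x,(400,470)) for x in (b,a)])[:,:,::-1])
E
```

```text
shift [443.4 -22.9  -2.1] turn [   0. -180.] q6 -32.2
```

View pics/w9.png

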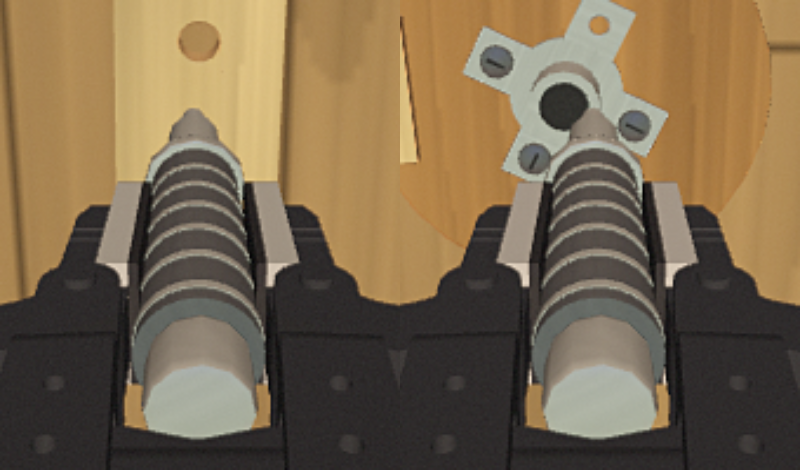

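The punch sits in the grip exactly as before, with the tip back out (compare the left and right halves). Next is the return to its original hole.

Request:
send_rows:
  steps:
    - [[0, 443, -23, -3, 0], [0, 443, -23, -3, 0], [0, 443, -23, -3, 0], [0, 443, -23, -3, 0], [0, 443, -23, -3, 0], [0, 443, -23, -3, 0], [0, 443, -23, -3, 0], [0, 443, -23, -3, 0], [0, 443, -23, -3, 0], [0, 443, -23, -3, 0], [0, 443, -23, -3, 0], [0, 443, -23, -3, 0]]

```text
t: 18.05
tcp_pos: [0.5353, 0.2297, 0.2858]
tool_rot: [-2.221, -2.221, 0.004]
wrist_force: [0.5, 0.3, -3.6]
finger_gap: 0.0183
finger_force: 78.5
```

```bash
python3 - <<'E'
from h import *
snapshot("top");plan(.5348,.2316,.21,(1,0)); plan(.5348,.2316,.1205)
E
```

```text
shift [ 2.4 -0.7 76.3] turn [ -0. 180.] q6 11.6
shift [  2.4  -0.5 165.8] turn None q6 11.6
```

Request:
send_rows:
  steps:
    - [[0, 2, -0.6, 40, 0], [0, 2, -0.6, 80, 0], [0, 2, -0.6, 80, 0], [0, 2, -0.6, 80, 0], [0, 2, -0.6, 80, 0], [0, 2, -0.6, 80, 0]]

```text
t: 18.7
tcp_pos: [0.5369, 0.2325, 0.2102]
tool_rot: [2.22, 2.22, 0.006]
wrist_force: [-0.0, -0.5, -2.6]
finger_gap: 0.0183
finger_force: 78.5
```

```bash
python3 - <<'E'
from h import *
plan(.5348,.2316,.1205,(1,0))
w=calibration("wrist"); im=snapshot("wrist"); h=cv2.cvtColor(im,cv2.COLOR_RGB2HSV)
e=proj(w,[.536,.2944,.095]); print("hole3 expected",e)
u,v=e.astype(int); d=(h[v-22:v+22,u-26:u+26,2]<165).astype(np.uint8)
n,l,st,ce=cv2.connectedComponentsWithStats(d)
for i in range(1,n):
    if st[i,4]>60: p=ce[i]+[u-26,v-22]; print(st[i],p,onz(w,*p,.095))
E
```

```text
shift [-1.  -2.5 89.7] turn [   0. -180.] q6 11.8
hole3 expected [249.22667689 107.26369538]
[15 11 24 22 85] [249.08235294 104.55294118] [0.53589387 0.29645132 0.095     ]
```

Request:
send_rows:
  steps:
    - [[0, -1, -2, 20, 0], [0, -1, -2, 33, 0], [0, -1, -2, 33, 0], [0, -1, -2, 33, 0], [0, -1, -2, 33, 0]]

```text
t: 19.25
tcp_pos: [0.5339, 0.2317, 0.1753]
tool_rot: [2.22, 2.222, 0.002]
wrist_force: [0.2, 0.2, -4.5]
finger_gap: 0.0181
finger_force: 78.5
```

```bash
python3 - <<'E'
from h import *
snapshot("top");plan(.5348,.2316,.1205,(1,0))
E
```

```text
shift [-0.1  0.8 54.9] turn [   0. -180.] q6 11.7
```

Request:
send_rows:
  steps:
    - [[0, 0, 0.7, 5, 0], [0, 0, 0.7, 10, 0], [0, 0, 0.7, 15, 0], [0, 0, 0.7, 20, 0], [0, 0, 0.7, 25, 0], [0, 0, 0.7, 25, 0]]

```text
t: 19.9
tcp_pos: [0.5332, 0.2313, 0.1482]
tool_rot: [-2.22, -2.221, 0.003]
wrist_force: [-0.2, 0.0, -3.7]
finger_gap: 0.0179
finger_force: 78.5
```

Request:
send_rows:
  steps:
    - [[0, 0, 1, 4, 0], [0, 0, 1, 8, 0], [0, 0, 1, 12, 0], [0, 0, 1, 16, 0], [0, 0, 1, 20, 0], [0, 0, 1, 24, 0], [0, 0, 1, 25.5, 0], [0, 0, 1, 25.5, 0]]

```text
t: 20.7
tcp_pos: [0.5347, 0.2314, 0.1235]
tool_rot: [-2.221, -2.222, 0.001]
wrist_force: [0.3, -0.4, -3.8]
finger_gap: 0.0183
finger_force: 78.5
```

Request:
send_rows:
  steps:
    - [[0, 0, 0, 1, 0], [0, 0, 0, 2, 0], [0, 0, 0, 3, 0], [0, 0, 0, 3, 0], [0, 0, 0, 3, 0]]

```text
t: 21.2
tcp_pos: [0.535, 0.2315, 0.1209]
tool_rot: [2.221, 2.222, 0.0]
wrist_force: [-0.1, -0.8, -4.5]
finger_gap: 0.0181
finger_force: 78.5
```

Request:
send_rows:
  steps:
    - [[0, 0, 0, 0.5, 0], [0, 0, 0, 1, 0], [0, 0, 0, 1, 0], [0, 0, 0, 1, 0]]

```text
t: 21.6
tcp_pos: [0.535, 0.2315, 0.12]
tool_rot: [2.221, 2.222, 0.0]
wrist_force: [0.1, -0.8, -1.8]
finger_gap: 0.0182
finger_force: 78.5
```

Request:
send_rows:
  steps:
    - [[0, 0, 0, 0.3, 0], [0.25, 0, 0, 0.3, 0], [0.4, 0, 0, 0.3, 0], [0.6, 0, 0, 0.3, 0], [0.8, 0, 0, 0.3, 0], [1, 0, 0, 0.3, 0], [1, 0, 0, 0.3, 0], [1, 0, 0, 0.3, 0], [1, 0, 0, 0.3, 0]]

```text
t: 22.5
tcp_pos: [0.5349, 0.2315, 0.1196]
tool_rot: [-2.221, -2.222, 0.0]
wrist_force: [0.4, -0.2, 1.1]
finger_gap: 0.0858
finger_force: 0.0
```

Request:
send_rows:
  steps:
    - [[1, 0, 0, -20, 0], [1, 0, 0, -50, 0], [1, 0, 0, -90, 0], [1, 0, 0, -130, 0], [1, 0, 0, -130, 0], [1, 0, 0, -130, 0], [1, 0, 0, -130, 0]]

```text
t: 23.2
tcp_pos: [0.5341, 0.2313, 0.2482]
tool_rot: [-2.22, -2.221, 0.003]
wrist_force: [0.2, -0.1, -0.8]
finger_gap: 0.0859
finger_force: 0.0
```

```bash
python3 - <<'E'
from h import *
s=readout.state(); print(s["t"],s["tcp_pos"])
w=calibration("wrist"); im=snapshot("wrist"); h=cv2.cvtColor(im,cv2.COLOR_RGB2HSV); m=h[...,1]<55
for n,p in dict(cap=[.5355,.2306,.178],collar=[.5355,.2306,.1]).items(): print(n,proj(w,p))
for y in range(150,215,4):
    x=np.where(m[y,225:290])[0]+225
    if len(x): print(y,x.min(),x.max())
for k in ("side","top"):
    d=np.abs(snapshot(k).astype(int)-np.load(f"pics/{k}0.npy")).max(2)>40
    n,l,st,ce=cv2.connectedComponentsWithStats(d.astype(np.uint8)); print(k,[st[i].tolist() for i in range(1,n) if st[i,4]>8])
E
```

```text
23.2 [0.5341214  0.23128338 0.24815083]
cap [253.0394835  200.64636752]
collar [253.18724554 175.59130537]
166 248 261
170 244 265
174 242 266
178 243 266
182 244 265
186 243 265
190 242 267
194 241 267
198 242 267
202 243 265
206 246 263
210 250 259
side [[132, 0, 36, 36, 950], [232, 0, 112, 35, 1903], [348, 0, 30, 90, 806], [396, 0, 97, 145, 8147], [492, 0, 4, 5, 9], [419, 4, 5, 3, 11], [378, 10, 35, 102, 1138], [490, 34, 22, 7, 83], [155, 36, 55, 123, 3295], [489, 41, 23, 49, 469], [148, 43, 11, 16, 78], [163, 80, 17, 6, 50], [329, 89, 17, 15, 136], [319, 96, 76, 96, 4097], [339, 98, 6, 6, 20], [330, 106, 4, 4, 10], [360, 106, 4, 4, 9], [485, 111, 23, 23, 190], [407, 135, 48, 55, 1644], [490, 149, 9, 4, 26], [463, 161, 18, 15, 104], [504, 173, 8, 7, 49], [508, 187, 4, 15, 40], [389, 191, 43, 89, 2311], [502, 195, 10, 32, 134], [497, 236, 15, 41, 435], [487, 291, 3, 6, 12], [429, 292, 11, 9, 67], [485, 298, 4, 3, 10]]
top [[162, 148, 104, 236, 10636], [245, 266, 267, 118, 16418], [505, 286, 7, 4, 17], [254, 321, 5, 7, 26], [259, 320, 38, 40, 997], [291, 320, 8, 9, 49], [299, 334, 3, 6, 16]]
```

The punch is upright, its cap where it was before, and the only other changes in the pictures are from the arm itself. I'll hand in.

```bash
python3 -c "
from station import job
print(job.job_done())"
```

```text
the job is handed in; nothing more can be done
None
```

The job is handed in: the punch snapped once in the empty faceplate hole (contact force fell from about 12.5 to 8 N), and now stands upright in its original rack hole, released, with nothing else seen to have moved.

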